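Turn the vanity carousel until its mirror faces front

ROBOT

A 6-joint arm with a two-finger parallel gripper is mounted at the origin on the work surface. World frame = base frame: x ahead of the robot, y to its left, z up, the work surface at z = 0. Lengths are in m, angles in degrees, forces in N, time in s.
With the tool pointing down it reaches from about 0.3 to 0.75 m from the base axis. Payload 8.5 kg.
Tool frame: the origin (TCP) lies on the mounting face of the last link; the fingertips stand 173 mm ahead of it and the grasp point (between the pads) lies 155 mm ahead of it (env.tips_ahead is the distance from the TCP to the fingertips, in m); z points along the fingers, x is the direction in which the jaws open and shut, and the axes are right-handed (so a half turn about z gives the same grasp; the last joint's range is limited). The gripper opens to 85 mm and grips with 20 to 120 N. Pads are 22 mm wide; open, the fingers measure 114 mm over their backs; the gripper's body (76 mm by 85 mm) begins 54 mm behind the grasp point. The pads swing forward as they close: fully open they stand 13 mm farther back than shut.
Start: joints at [-85.044, 21.807, 74.336, -0, 83.858, -12.336], TCP at [0.163, -0.525, 0.405] pointing down, gripper open.
Joint ranges: [-178.18, 178.18], [-50.72, 133.34], [12.68, 142.11], [-81.47, 261.47], [9.98, 163.14], [-165.26, 165.26]. Speed limits (degrees/s): [136.94, 136.94, 180, 180, 180, 180].

INTERFACE

Orientations are given as a 3x3 rotation matrix whose columns are the frame's x, y, z axes.
In Python, from rig import env gives the robot as it stands. The module is installed in compiled form; this text tells all that it offers.
- The arm moves only by the tool step_arm, never from a script. Its argument "increments" is a list of rows, each an object of numbers: "x", "y", "z": the shift along the tool's x, y, z in cm; "wx", "wy", "wz": the turn, a rotation vector about the tool's x, y, z in rad; "gripper": the finger opening in cm, from 0 to 8.54. A call has 1 to 20 rows; each row shifts and turns the commanded pose from where the row before left it, along the tool's axes as they then stand; what a row does not reach is not made up. A row lasts 1/10 s, in which the tool goes at most 50 mm and 8.59 degrees, less where a joint would pass 70% of its speed; a pose out of reach is approached as far as the arm can. A call with a gripper value outside its range is refused whole. The fingers move at their own pace and stop on an object; "newtons" is the grip in N (left out, the last holds). Time passes only in rows, so rows that do not move let the fingers close. It gives the time, the measured TCP pose, the force and the opening at its end, in the units of the state.
- env.observe(): the state, without advancing time (a new reading comes with each control period).
- env.get_image(name): name is "scene" or "top" or "wrist"; returns a dict with "color" (480x640x3 uint8, blue, green, red), "camera_matrix" (3x3 intrinsics, pixels), "distortion" ([k1, k2, p1, p2, k3] as OpenCV has them; the pictures are not rectified), "rvec" (rotation vector, rad) and "tvec" (3), from world to camera coordinates, as OpenCV has them. Camera axes: x right, y down, z forward; pixel columns grow to the right and rows downward; lengths in m; the calibration is good to about 2 mm. A picture is of the moment at which its call begins. There is no depth.
- env.close_job(): hands the job in, once; it reports no verdict.
The state is a dict: "time_s": time; "q": joint angles; "qvel": joint speeds; "joint_efforts": joint torques, N m; "position": TCP position; "tool_rot": TCP orientation; "ft_force": force on the tool from outside, world axes, zero at the start; "wrist_torque": the same for the moment, N m; "grip_width": finger opening in m.
Only numpy, scipy, OpenCV 4.12 (cv2) and the standard library are available. Lean on these libraries where they do the work, as an engineer would, in place of code of your own. Each camera call takes 0.05 s, during which the arm holds its last target. There are 200 camera calls.

TASK

Turn the round cosmetics carousel by gently pushing the upright posts on its rim with a fingertip, until the small clip mirror on it stands at the front, squarely over the tongue that sticks out of the carousel's foot, then leave it at rest. Take nothing between the fingers and lift nothing, do not touch the mirror or its clip, and keep the jar and the compact riding on the carousel. Leave everything else on the vanity where it is.

Things in the scene. Friction and masses are not known exactly. Their poses are not given: they have to be found in the camera images.
- stand: Fixed dark steel foot of the carousel, a disc 150 mm across; origin at the centre of its underside on the vanity top, on the turning axis, z up. Its own -x axis is the FRONT: a flat tongue 22 mm wide and 8 mm high with a rounded end runs out that way under the turning disc, ending 163 mm from the axis (43 mm beyond the disc's edge).
- carousel: Walnut turning disc 240 mm across, 14 mm thick; origin on the turning axis at its underside, 14 mm above the vanity top (upper face 28 mm above it). Turns about vertical z, over a full turn either way, against slight friction (about 1 N at a post), and stops when not pushed. The mirror stands near the edge on its own -x side; when its axes match the stand's, the mirror is at the front.
- post3 (a point): Top centre of the post opposite the mirror (on the disc's own +x axis). Five alike white posts, 12 mm across and 42 mm tall, stand on the disc 105 mm from the axis, tops 70 mm above the vanity top, 60 degrees apart; the mirror takes the sixth place, at 180 degrees.
- post1 (a point): Top centre of the post at -120 degrees about z from the disc's +x axis, next to the mirror.
- post2 (a point): Top centre of the post at -60 degrees from the disc's +x axis.
- post4 (a point): Top centre of the post at +60 degrees from the disc's +x axis.
- post5 (a point): Top centre of the post at +120 degrees from the disc's +x axis, next to the mirror.
- mirror: Round mirror 60 mm across, 6 mm thick, upright in a spring clip on a 30 x 36 x 8 mm foot fixed to the disc (the clip gives a little when pushed), 90 mm from the turning axis; it faces outward. Origin at the centre of the underside of the clip's foot, on the disc's upper face; own -x points outward from the axis. The mirror's top is 74 mm above the origin, 102 mm above the vanity top.
- jar: Frosted glass jar with white screw lid, 45 mm across, 46 mm tall, standing loose on the disc within 75 mm of the axis; origin at the centre of its underside.
- compact: Beige round plastic compact, 58 mm across, 16 mm thick, lying loose on the disc within 75 mm of the axis; origin at the centre of its underside.
- clipper: Chrome nail clipper, 58 x 12 x 14 mm, lying on the vanity top beside the carousel; origin at the centre of its underside, length along its x. Leave alone.
- comb: Blue plastic comb, 170 x 33 x 5 mm, lying beside the carousel; origin at the middle of its underside, length along its x. Leave alone.
- lotion: White lotion bottle, 52 mm across, 150 mm tall, standing at the robot's left; origin at the centre of its underside. Leave alone.
- perfume: Amber glass perfume bottle, 34 x 50 mm, 88 mm tall with a black cap, at the robot's right; origin at the centre of its underside. Leave alone.
- tumbler: White ceramic tumbler, 68 mm across, 90 mm tall, at the robot's left, beyond the lotion bottle; origin at the centre of its underside. Leave alone.
Mind the look-alikes: they are no part of the job. Of the things shaped like the jar, the glass one is meant.

How it is judged:
By the outcome, as a careful person would: the job done as asked, in the order asked, and still so for the second after the job is handed in, with the robot touching nothing.
It also fails if it takes over 45 s, if anything falls off the work surface, if the arm or the gripper's body presses on something with over 40 N, if the wrist force passes 120 N, or if a joint passes its speed limit or range.

## Working session

There is one attempt and no reset: what is moved stays moved. The work goes in short steps, Python scripts to look and compute and a tool call to move; the robot and the scene stay as the last step left them, time stands still between calls to the robot, and variables do not carry over. Pictures are saved under pics/ and viewed, about 8 in all and at most 12, crops included, and the job is handed in when it is done.

Besides the shell and the picture viewer there is one more tool, called after ">>>" as name(argument=value, ...), one argument or row to a line, values as JSON. step_arm: Moves the arm, as the interface text tells. Its arguments: {"type":"object","properties":{"increments":{"type":"array"},"newtons":{"type":"number"}},"required":["increments"]}

```bash
mkdir -p pics; cat > h.py <<'E'
import numpy as np, cv2
from rig import env
def grab(n,f):
    im=env.get_image(n); cv2.imwrite(f'pics/{f}.png',im['color']); np.save(f'pics/{f}.npy',{k:np.array(v) for k,v in im.items()},allow_pickle=True); return im
def load(f): return np.load(f'pics/{f}.npy',allow_pickle=True).item()
def ray(im,uv):
    R=cv2.Rodrigues(np.array(im['rvec'],float))[0]; t=np.array(im['tvec'],float).reshape(3)
    p=cv2.undistortPoints(np.array([[uv]],float),np.array(im['camera_matrix']),np.array(im['distortion']))[0,0]
    return -R.T@t, R.T@np.array([p[0],p[1],1])
def atz(im,uv,z):
    c,d=ray(im,uv); return c+d*(z-c[2])/d[2]
def tri(a,ua,b,ub):
    c1,d1=ray(a,ua);c2,d2=ray(b,ub)
    s=np.linalg.lstsq(np.c_[d1,-d2],c2-c1,rcond=None)[0]
    p,q=c1+d1*s[0],c2+d2*s[1]; return (p+q)/2,np.linalg.norm(p-q)
def proj(im,P):
    return cv2.projectPoints(np.array(P,float).reshape(-1,3),np.array(im['rvec'],float),np.array(im['tvec'],float),np.array(im['camera_matrix']),np.array(im['distortion']))[0][:,0]
E
python3 - <<'E'
from h import *
grab('scene','s0'); grab('top','t0')
s=env.observe(); print(s['time_s'],s['position'],s['tool_rot'],s['grip_width'],env.tips_ahead)
E
```

```text
0.1 [ 0.16348882 -0.52509632  0.40419024] [[ 2.97242815e-01 -9.54801916e-01 -9.69905185e-05]
 [-9.54801080e-01 -2.97242686e-01  1.29742031e-03]
 [-1.26760912e-03 -2.93042213e-04 -9.99999154e-01]] 0.08504128766468139 0.1734
```

View pics/s0.png

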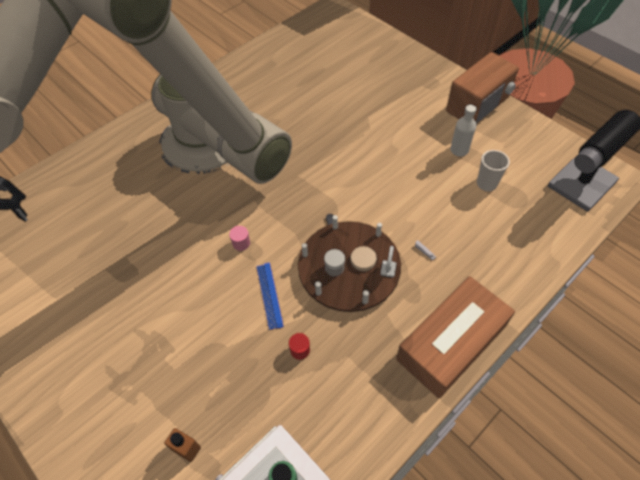

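View pics/t0.png

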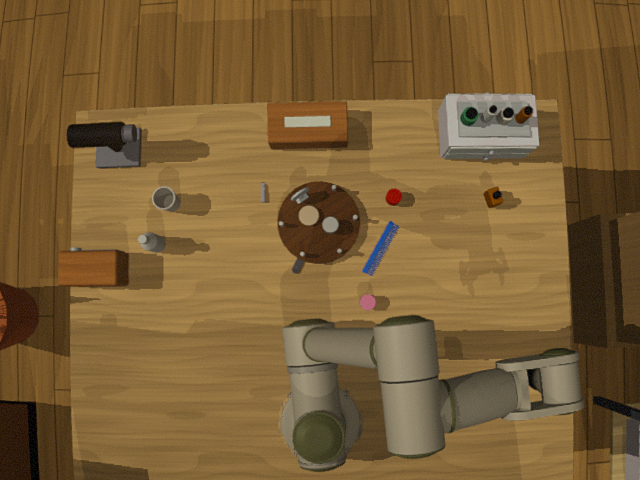

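The carousel is at about (319,222) in top, its tongue at (298,265) toward the robot, and the mirror at about (300,197). Possible confusions are the red jar (394,197) and the pink jar (368,302) with the glass jar at (330,225). I'll check with a close crop.

```bash
python3 - <<'E'
import cv2,numpy as np
a=cv2.imread('pics/t0.png')[165:285,255:385]; b=cv2.imread('pics/s0.png')[200:320,285:415]
cv2.imwrite('pics/c0.png',np.vstack([cv2.resize(x,None,fx=4.6,fy=4.6,interpolation=cv2.INTER_CUBIC)[:,:] for x in (a,)]))
cv2.imwrite('pics/c1.png',cv2.resize(b,None,fx=4.6,fy=4.6,interpolation=cv2.INTER_CUBIC))
E
```

```text
(no output)
```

View pics/c0.png

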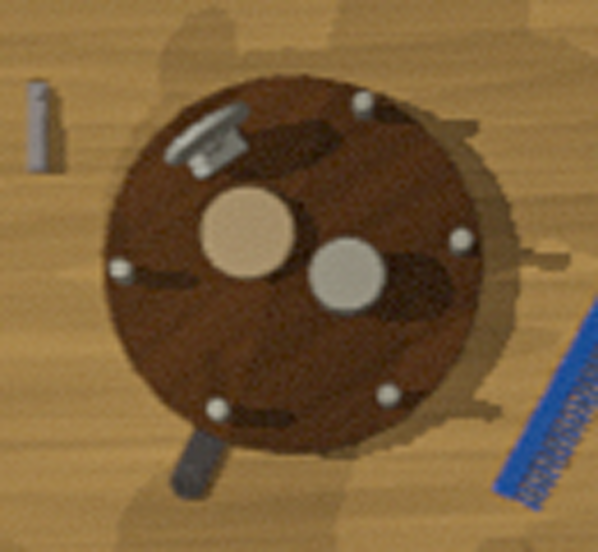

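View pics/c1.png

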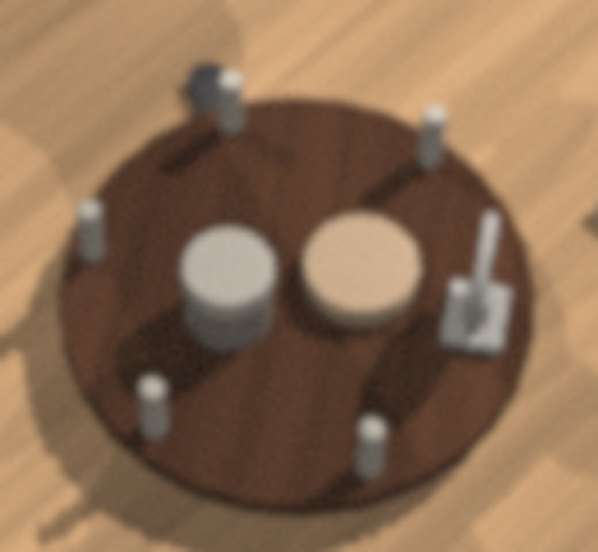

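```bash
python3 - <<'E'
from h import *
from scipy.optimize import least_squares
T,S=load('t0'),load('s0')
f=lambda o:(lambda p:(p[0]/4.6+o[0]-.4,p[1]/4.6+o[1]-.4))
ft,fs=f((255,165)),f((285,200))
tp=[(120,265),(217,406),(388,393),(461,237),(363,100)]; sp=[(433,115),(230,80),(90,210),(152,385),(372,425)]
P=[]
for a,b in zip(tp,sp):
    p,e=tri(T,ft(a),S,fs(b)); P.append(p); print(p.round(4),round(e,4))
P=np.array(P)
# order in tp: next to mirror(clipper side) ... 
ang=lambda c:np.degrees(np.arctan2(P[:,1]-c[1],P[:,0]-c[0]))
def pts(v): 
    a=v[2]+np.radians(60)*np.arange(5); return np.c_[v[0]+.105*np.cos(a),v[1]+.105*np.sin(a)]
best=None
for g in np.radians(range(0,360,60)):
    r=least_squares(lambda v:(pts(v)-P[:,:2]).ravel(),[*P[:,:2].mean(0),g])
    if best is None or r.cost<best.cost: best=r
v=best.x; print('centre',v[:2],'first post deg',np.degrees(v[2])%360,'resid mm',best.fun.round(4)*1e3)
print('radii',np.linalg.norm(P[:,:2]-v[:2],axis=1), 'mirror deg',(np.degrees(v[2])-60)%360)
e=[atz(T,ft((191,490)),.008),atz(T,ft((207,440)),.008)]
e2=tri(T,ft((191,490)),S,fs((203,75)))
for q in e+[e2[0]]: d=q[:2]-v[:2]; print('tongue',q.round(4),np.linalg.norm(d),np.degrees(np.arctan2(d[1],d[0]))%360)
for n,uv,z in [('clip',(40,125),.014),('comb',(515,490),.005),('compact',(248,232),.044),('jar',(347,275),.074)]:
    q=atz(T,ft(uv),z); print(n,q.round(3))
for n,uv,z in [('pink',(368,302),.04),('red',(394,197),.04),('combfar',(395,224),.005)]: print(n,atz(T,uv,z).round(3))
E
```

```text
[0.5716 0.0969 0.0693] 0.0011
[0.4841 0.0391 0.0695] 0.0001
[ 0.4904 -0.0646  0.0677] 0.0011
[ 0.5847 -0.1114  0.0716] 0.0006
[ 0.6712 -0.0532  0.071 ] 0.0009
centre [ 0.57788942 -0.00701907] first post deg 93.60282218586333 resid mm [-0.3  0.9 -0.3  0.6 -0.  -0.5 -0.2 -0.4  0.7 -0.5]
radii [0.10413038 0.1045169  0.10470786 0.10461702 0.10411458] mirror deg 33.60282218586333
tongue [0.4365 0.0595 0.008 ] 0.15623889932952456 154.82171530086848
tongue [0.4678 0.0489 0.008 ] 0.12345498949679963 153.07413067620962
tongue [0.4377 0.061  0.0063] 0.15584202500789504 154.1020674654345
clip [0.67  0.152 0.014]
comb [ 0.433 -0.144  0.005]
compact [0.594 0.02  0.044]
jar [ 0.562 -0.042  0.074]
pink [ 0.343 -0.144  0.04 ]
red [ 0.642 -0.227  0.04 ]
combfar [ 0.568 -0.231  0.005]
```

Mirror is at 33.6° and the tongue at about 154°, so the disc needs about +120° (CCW). The posts fit well: heights 68–72 mm and residuals under 1 mm. I'll push the post at 153.6° CCW along the near side, with closed fingers, tool y tangential.

>>> step_arm(
  increments=[
    {"x": -2.32, "y": -2.5, "gripper": 0},
    {"x": -2.32, "y": -2.5},
    {"x": -2.32, "y": -2.5},
    {"x": -2.32, "y": -2.5},
    {"x": -2.32, "y": -2.5},
    {"x": -2.32, "y": -2.5},
    {"x": -2.32, "y": -2.5},
    {"x": -2.32, "y": -2.5},
    {"x": -2.32, "y": -2.5},
    {"x": -2.32, "y": -2.5},
    {"x": -2.32, "y": -2.5},
    {"x": -2.32, "y": -2.5},
    {"x": -2.32, "y": -2.5},
    {"x": -2.32, "y": -2.5},
    {"x": -2.32, "y": -2.5},
    {"x": -2.32, "y": -2.5},
    {"x": -2.32, "y": -2.5},
    {"x": -2.32, "y": -2.5},
    {"x": -2.32, "y": -2.5},
    {"x": -2.32, "y": -2.5},
  ],
)

```text
invalid input at $.increments[0]: expected keys x, y, z, wx, wy, wz, gripper
```

>>> step_arm(
  increments=[
    {"wz": -0.08},
    {"wz": -0.08},
    {"wz": -0.08},
    {"wz": -0.08},
    {"wz": -0.08},
    {"wz": -0.08},
    {},
  ],
)

```text
invalid input at $.increments[0]: expected keys x, y, z, wx, wy, wz, gripper
```

```bash
python3 - <<'E'
from h import *
s=env.observe(); print(s['time_s'],s['position'].round(4) if hasattr(s['position'],'round') else s['position'],np.array(s['tool_rot']).round(4),s['grip_width'],s['q'])
w=grab('wrist','w0')
import math
for th in (153,155): print(proj(w,[[.5779+r*math.cos(math.radians(th)),-.007+r*math.sin(math.radians(th)),.008] for r in(.125,.163)]))
E
```

```text
0.1 [ 0.1635 -0.5251  0.4042] [[ 2.972e-01 -9.548e-01 -1.000e-04]
 [-9.548e-01 -2.972e-01  1.300e-03]
 [-1.300e-03 -3.000e-04 -1.000e+00]] 0.08504128766468139 [-8.50426295e+01  2.18367576e+01  7.43781403e+01  8.92532300e-04
  8.38596409e+01 -1.23348045e+01]
[[ -54.47249866 -151.19760479]
 [ -79.38868654 -133.03646364]]
[[ -55.66354368 -152.7717536 ]
 [ -80.58637402 -134.21309981]]
```

View pics/w0.png

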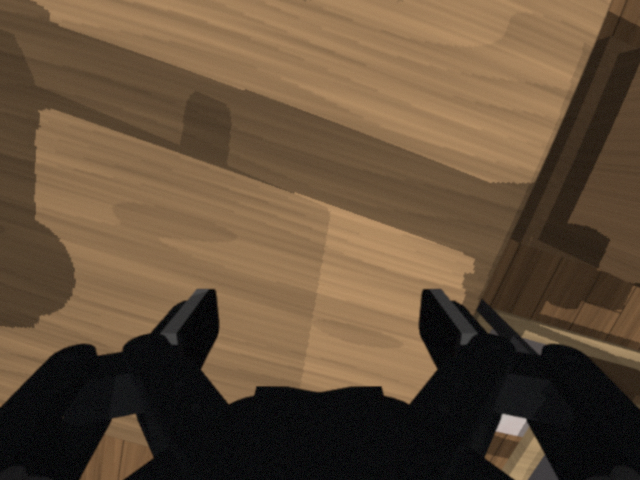

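The view shows only bare table, because the moves were refused: every row needs all seven keys. I'll resend them in full.

>>> step_arm(
  increments=[
    {"x": -2.32, "y": -2.5, "z": 0, "wx": 0, "wy": 0, "wz": 0, "gripper": 0},
    {"x": -2.32, "y": -2.5, "z": 0, "wx": 0, "wy": 0, "wz": 0, "gripper": 0},
    {"x": -2.32, "y": -2.5, "z": 0, "wx": 0, "wy": 0, "wz": 0, "gripper": 0},
    {"x": -2.32, "y": -2.5, "z": 0, "wx": 0, "wy": 0, "wz": 0, "gripper": 0},
    {"x": -2.32, "y": -2.5, "z": 0, "wx": 0, "wy": 0, "wz": 0, "gripper": 0},
    {"x": -2.32, "y": -2.5, "z": 0, "wx": 0, "wy": 0, "wz": 0, "gripper": 0},
    {"x": -2.32, "y": -2.5, "z": 0, "wx": 0, "wy": 0, "wz": 0, "gripper": 0},
    {"x": -2.32, "y": -2.5, "z": 0, "wx": 0, "wy": 0, "wz": 0, "gripper": 0},
    {"x": -2.32, "y": -2.5, "z": 0, "wx": 0, "wy": 0, "wz": 0, "gripper": 0},
    {"x": -2.32, "y": -2.5, "z": 0, "wx": 0, "wy": 0, "wz": 0, "gripper": 0},
    {"x": -2.32, "y": -2.5, "z": 0, "wx": 0, "wy": 0, "wz": 0, "gripper": 0},
    {"x": -2.32, "y": -2.5, "z": 0, "wx": 0, "wy": 0, "wz": 0, "gripper": 0},
    {"x": -2.32, "y": -2.5, "z": 0, "wx": 0, "wy": 0, "wz": 0, "gripper": 0},
    {"x": -2.32, "y": -2.5, "z": 0, "wx": 0, "wy": 0, "wz": 0, "gripper": 0},
    {"x": -2.32, "y": -2.5, "z": 0, "wx": 0, "wy": 0, "wz": 0, "gripper": 0},
    {"x": -2.32, "y": -2.5, "z": 0, "wx": 0, "wy": 0, "wz": 0, "gripper": 0},
    {"x": -2.32, "y": -2.5, "z": 0, "wx": 0, "wy": 0, "wz": 0, "gripper": 0},
    {"x": -2.32, "y": -2.5, "z": 0, "wx": 0, "wy": 0, "wz": 0, "gripper": 0},
    {"x": -2.32, "y": -2.5, "z": 0, "wx": 0, "wy": 0, "wz": 0, "gripper": 0},
    {"x": -2.32, "y": -2.5, "z": 0, "wx": 0, "wy": 0, "wz": 0, "gripper": 0},
  ],
)

```text
time_s: 2.15
position: [0.5035, 0.068, 0.4045]
tool_rot: [[0.297, -0.955, -0.0], [-0.955, -0.297, -0.0], [-0.0, 0.0, -1.0]]
ft_force: [0.5, -0.5, 0.7]
grip_width: 0.0002
```

>>> step_arm(
  increments=[
    {"x": 0, "y": 0, "z": 0, "wx": 0, "wy": 0, "wz": -0.08, "gripper": 0},
    {"x": 0, "y": 0, "z": 0, "wx": 0, "wy": 0, "wz": -0.08, "gripper": 0},
    {"x": 0, "y": 0, "z": 0, "wx": 0, "wy": 0, "wz": -0.08, "gripper": 0},
    {"x": 0, "y": 0, "z": 0, "wx": 0, "wy": 0, "wz": -0.08, "gripper": 0},
    {"x": 0, "y": 0, "z": 0, "wx": 0, "wy": 0, "wz": -0.08, "gripper": 0},
    {"x": 0, "y": 0, "z": 0, "wx": 0, "wy": 0, "wz": -0.08, "gripper": 0},
    {"x": 0, "y": 0, "z": 0, "wx": 0, "wy": 0, "wz": 0, "gripper": 0},
  ],
)

```text
time_s: 2.85
position: [0.5029, 0.0666, 0.4046]
tool_rot: [[0.705, -0.709, -0.0], [-0.709, -0.705, 0.0], [-0.0, 0.0, -1.0]]
ft_force: [-0.2, -0.7, 0.6]
grip_width: 0.0006
```

```bash
python3 - <<'E'
from h import *
s=env.observe(); print(s['time_s'],s['position'],np.array(s['tool_rot']).round(4),s['grip_width'],s['q'])
w=grab('wrist','w1')
import math
for th in (153,155): print(proj(w,[[.5779+r*math.cos(math.radians(th)),-.007+r*math.sin(math.radians(th)),.008] for r in(.125,.163)]))
E
```

```text
2.85 [0.50292231 0.06655081 0.40455647] [[ 7.051e-01 -7.091e-01 -4.000e-04]
 [-7.091e-01 -7.051e-01  1.000e-04]
 [-4.000e-04  3.000e-04 -1.000e+00]] 0.0005668885609906699 [-5.85440327e+00  1.75292646e+01  8.09503863e+01  1.53459836e-03
  8.15453481e+01  3.93107015e+01]
[[306.08296077 237.89663955]
 [274.17934301 248.02059156]]
[[307.40050323 241.43215315]
 [275.99950847 252.54643285]]
```

View pics/w1.png

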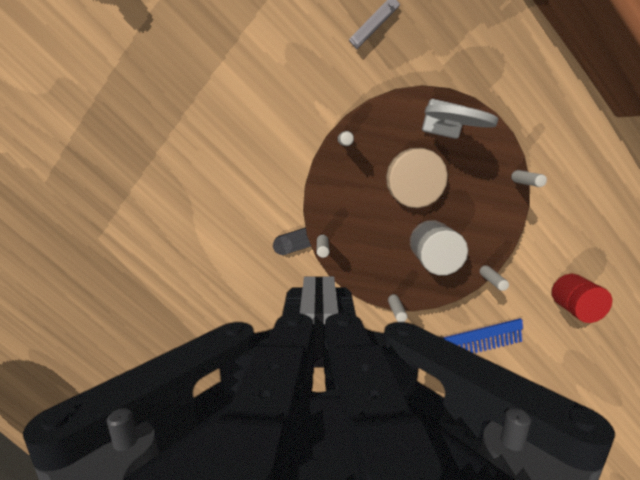

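The wrist view shows the tongue (its end at about (275,246), its neck at about (308,239)), the post beside it at (322,245), and the mirror at (460,115) well away. The comb lies low at (485,335). I'll measure the tongue direction precisely and check it against the top view by segmentation.

```bash
python3 - <<'E'
from h import *
c=np.array([.5779,-.007])
for f,box in (('w1',(262,322,222,262)),('t0',(285,307,255,280))):
    im=load(f); C=im['color'].astype(int); x0,x1,y0,y1=box
    sub=C[y0:y1,x0:x1]; sat=sub.max(2)-sub.min(2); 
    m=(sat<28)&(sub.max(2)<110)
    print(f); 
    v,u=np.nonzero(m)
    n,l,st,_=cv2.connectedComponentsWithStats(m.astype(np.uint8)); k=1+np.argmax(st[1:,4]); v,u=np.nonzero(l==k)
    P=np.array([atz(im,(a+x0,b+y0),.008)[:2] for a,b in zip(u,v)])
    r=np.linalg.norm(P-c,axis=1); a=np.degrees(np.arctan2(P[:,1]-c[1],P[:,0]-c[0]))
    print(len(r),r.min(),r.max())
    for lo,hi in((.12,.13),(.13,.14),(.14,.15),(.15,.165)):
        q=a[(r>=lo)&(r<hi)]
        if len(q): print(lo,len(q),q.min().round(1),q.max().round(1),((q.min()+q.max())/2).round(2),q.mean().round(2))
# triangulated post tops in w1 vs t0 to check wrist calib
w=load('w1'); print(proj(w,[[.4841,.0391,.07],[.5716,.0969,.07],[.4904,-.0646,.07]]))
E
```

```text
w1
668 0.12246067374609199 0.16385428497029803
0.12 122 147.6 157.8 152.67 152.52
0.13 174 147.9 157.6 152.73 152.66
0.14 171 148.2 157.1 152.67 152.64
0.15 201 148.5 157.0 152.72 152.8
t0
95 0.11968445362374393 0.16113296592195608
0.12 21 149.2 157.7 153.46 153.57
0.13 24 149.4 157.2 153.29 153.2
0.14 24 149.7 157.0 153.33 153.29
0.15 24 150.3 157.2 153.77 153.8
[[324.99168795 251.03456986]
 [349.53686518 137.36850196]
 [402.7404657  316.23866154]]
```

Tongue is at about 153° (wrist 152.7°, top 153.4°). The radius to its end is 0.161–0.164 m, matching the given 163 mm. Descending beside the post.

>>> step_arm(
  increments=[
    {"x": 0, "y": 0, "z": 2.3, "wx": 0, "wy": 0, "wz": 0, "gripper": 0},
    {"x": 0, "y": 0, "z": 2.3, "wx": 0, "wy": 0, "wz": 0, "gripper": 0},
    {"x": 0, "y": 0, "z": 2.3, "wx": 0, "wy": 0, "wz": 0, "gripper": 0},
    {"x": 0, "y": 0, "z": 2.3, "wx": 0, "wy": 0, "wz": 0, "gripper": 0},
    {"x": 0, "y": 0, "z": 2.3, "wx": 0, "wy": 0, "wz": 0, "gripper": 0},
    {"x": 0, "y": 0, "z": 2.3, "wx": 0, "wy": 0, "wz": 0, "gripper": 0},
    {"x": 0, "y": 0, "z": 2.3, "wx": 0, "wy": 0, "wz": 0, "gripper": 0},
    {"x": 0, "y": 0, "z": 2.3, "wx": 0, "wy": 0, "wz": 0, "gripper": 0},
    {"x": 0, "y": 0, "z": 0, "wx": 0, "wy": 0, "wz": 0, "gripper": 0},
  ],
)

```text
time_s: 3.8
position: [0.5024, 0.0665, 0.2185]
tool_rot: [[0.703, -0.711, -0.005], [-0.711, -0.703, 0.001], [-0.004, 0.003, -1.0]]
ft_force: [-0.5, -0.4, -0.0]
grip_width: -0.0001
```

```bash
python3 - <<'E'
from h import *
s=env.observe(); p=np.array(s['position']); c=np.array([.5779,-.007]); d=p[:2]-c
print(s['time_s'],p,np.linalg.norm(d),np.degrees(np.arctan2(d[1],d[0])),np.degrees(np.arctan2(s['tool_rot'][1][0],s['tool_rot'][0][0])),s['ft_force'])
E
```

```text
3.8 [0.50244993 0.06650845 0.21849968] 0.10533852101681122 135.7467872966382 -45.322767123332206 [-0.46665768 -0.42028125 -0.02920655]
```

>>> step_arm(
  increments=[
    {"x": 0.006, "y": 0.366, "z": 0, "wx": 0, "wy": 0, "wz": -0.0349, "gripper": 0},
    {"x": 0.006, "y": 0.366, "z": 0, "wx": 0, "wy": 0, "wz": -0.0349, "gripper": 0},
    {"x": 0.006, "y": 0.366, "z": 0, "wx": 0, "wy": 0, "wz": -0.0349, "gripper": 0},
    {"x": 0.006, "y": 0.366, "z": 0, "wx": 0, "wy": 0, "wz": -0.0349, "gripper": 0},
    {"x": 0.006, "y": 0.366, "z": 0, "wx": 0, "wy": 0, "wz": -0.0349, "gripper": 0},
    {"x": 0.006, "y": 0.366, "z": 0, "wx": 0, "wy": 0, "wz": -0.0349, "gripper": 0},
    {"x": 0.006, "y": 0.366, "z": 0, "wx": 0, "wy": 0, "wz": -0.0349, "gripper": 0},
    {"x": 0.006, "y": 0.366, "z": 0, "wx": 0, "wy": 0, "wz": -0.0349, "gripper": 0},
    {"x": 0.006, "y": 0.366, "z": 0, "wx": 0, "wy": 0, "wz": -0.0349, "gripper": 0},
    {"x": 0.006, "y": 0.366, "z": 0, "wx": 0, "wy": 0, "wz": -0.0349, "gripper": 0},
    {"x": 0.006, "y": 0.366, "z": 0, "wx": 0, "wy": 0, "wz": -0.0349, "gripper": 0},
    {"x": 0.006, "y": 0.366, "z": 0, "wx": 0, "wy": 0, "wz": -0.0349, "gripper": 0},
    {"x": 0.006, "y": 0.366, "z": 0, "wx": 0, "wy": 0, "wz": -0.0349, "gripper": 0},
    {"x": 0.006, "y": 0.366, "z": 0, "wx": 0, "wy": 0, "wz": -0.0349, "gripper": 0},
    {"x": 0.006, "y": 0.366, "z": 0, "wx": 0, "wy": 0, "wz": -0.0349, "gripper": 0},
  ],
)

```text
time_s: 5.3
position: [0.4761, 0.0195, 0.222]
tool_rot: [[0.965, -0.262, 0.003], [-0.262, -0.965, -0.0], [0.003, -0.0, -1.0]]
ft_force: [1.6, 0.8, 0.6]
grip_width: -0.0002
```

```bash
cat > st.py <<'E'
from h import *
s=env.observe(); p=np.array(s['position']); c=np.array([.5779,-.007]); d=p[:2]-c
print(s['time_s'],p,'r',np.linalg.norm(d),'th',np.degrees(np.arctan2(d[1],d[0]))%360,'yaw+180',np.degrees(np.arctan2(s['tool_rot'][1][0],s['tool_rot'][0][0]))+180,s['ft_force'],s['q'][5])
E
python3 st.py; python3 - <<'E'
from h import *
a=grab('top','t1')['color'][165:285,255:385]; b=grab('scene','s1')['color'][200:320,285:415]
cv2.imwrite('pics/c2.png',cv2.resize(np.hstack([a,b]),None,fx=3,fy=3,interpolation=cv2.INTER_CUBIC))
E
```

```text
5.3 [0.47606735 0.01950536 0.22204525] r 0.10522558048000374 th 165.4105679777975 yaw+180 164.7859920274799 [1.61580111 0.81766662 0.57759691] 3.266374272203092
```

View pics/c2.png

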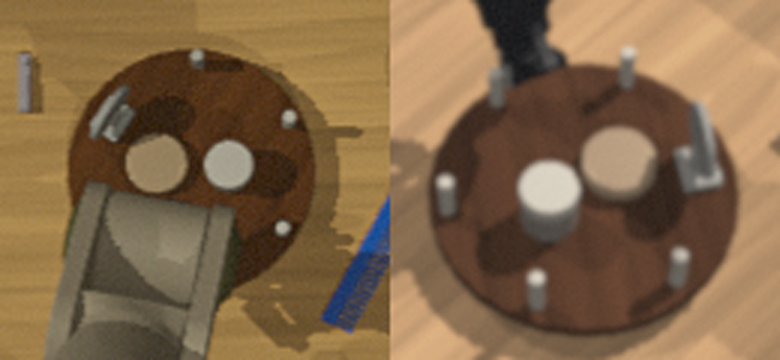

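The disc has turned about 21° with the loads riding along, at 1.8 N contact force. Continuing the arc.

>>> step_arm(
  increments=[
    {"x": 0.01, "y": 0.458, "z": 0, "wx": 0, "wy": 0, "wz": -0.0436, "gripper": 0},
    {"x": 0.01, "y": 0.458, "z": 0, "wx": 0, "wy": 0, "wz": -0.0436, "gripper": 0},
    {"x": 0.01, "y": 0.458, "z": 0, "wx": 0, "wy": 0, "wz": -0.0436, "gripper": 0},
    {"x": 0.01, "y": 0.458, "z": 0, "wx": 0, "wy": 0, "wz": -0.0436, "gripper": 0},
    {"x": 0.01, "y": 0.458, "z": 0, "wx": 0, "wy": 0, "wz": -0.0436, "gripper": 0},
    {"x": 0.01, "y": 0.458, "z": 0, "wx": 0, "wy": 0, "wz": -0.0436, "gripper": 0},
    {"x": 0.01, "y": 0.458, "z": 0, "wx": 0, "wy": 0, "wz": -0.0436, "gripper": 0},
    {"x": 0.01, "y": 0.458, "z": 0, "wx": 0, "wy": 0, "wz": -0.0436, "gripper": 0},
    {"x": 0.01, "y": 0.458, "z": 0, "wx": 0, "wy": 0, "wz": -0.0436, "gripper": 0},
    {"x": 0.01, "y": 0.458, "z": 0, "wx": 0, "wy": 0, "wz": -0.0436, "gripper": 0},
    {"x": 0.01, "y": 0.458, "z": 0, "wx": 0, "wy": 0, "wz": -0.0436, "gripper": 0},
    {"x": 0.01, "y": 0.458, "z": 0, "wx": 0, "wy": 0, "wz": -0.0436, "gripper": 0},
    {"x": 0.01, "y": 0.458, "z": 0, "wx": 0, "wy": 0, "wz": -0.0436, "gripper": 0},
    {"x": 0.01, "y": 0.458, "z": 0, "wx": 0, "wy": 0, "wz": -0.0436, "gripper": 0},
    {"x": 0.01, "y": 0.458, "z": 0, "wx": 0, "wy": 0, "wz": -0.0436, "gripper": 0},
    {"x": 0.01, "y": 0.458, "z": 0, "wx": 0, "wy": 0, "wz": -0.0436, "gripper": 0},
    {"x": 0.01, "y": 0.458, "z": 0, "wx": 0, "wy": 0, "wz": -0.0436, "gripper": 0},
    {"x": 0.01, "y": 0.458, "z": 0, "wx": 0, "wy": 0, "wz": -0.0436, "gripper": 0},
    {"x": 0.01, "y": 0.458, "z": 0, "wx": 0, "wy": 0, "wz": -0.0436, "gripper": 0},
    {"x": 0.01, "y": 0.458, "z": 0, "wx": 0, "wy": 0, "wz": -0.0436, "gripper": 0},
  ],
)

```text
time_s: 7.4
position: [0.4909, -0.0677, 0.2214]
tool_rot: [[0.822, 0.57, 0.001], [0.57, -0.822, 0.0], [0.001, 0.0, -1.0]]
ft_force: [-0.1, 1.9, 0.8]
grip_width: 0.0002
```

```bash
python3 st.py
```

```text
7.4 [ 0.49086934 -0.0676899   0.22143999] r 0.1061018399715031 th 214.88957788146635 yaw+180 214.7417629867895 [-0.13433533  1.88925583  0.83944543] -56.332526485122074
```

>>> step_arm(
  increments=[
    {"x": 0.012, "y": 0.458, "z": 0, "wx": 0, "wy": 0, "wz": -0.0436, "gripper": 0},
    {"x": 0.012, "y": 0.458, "z": 0, "wx": 0, "wy": 0, "wz": -0.0436, "gripper": 0},
    {"x": 0.012, "y": 0.458, "z": 0, "wx": 0, "wy": 0, "wz": -0.0436, "gripper": 0},
    {"x": 0.012, "y": 0.458, "z": 0, "wx": 0, "wy": 0, "wz": -0.0436, "gripper": 0},
    {"x": 0.012, "y": 0.458, "z": 0, "wx": 0, "wy": 0, "wz": -0.0436, "gripper": 0},
    {"x": 0.012, "y": 0.458, "z": 0, "wx": 0, "wy": 0, "wz": -0.0436, "gripper": 0},
    {"x": 0.012, "y": 0.458, "z": 0, "wx": 0, "wy": 0, "wz": -0.0436, "gripper": 0},
    {"x": 0.012, "y": 0.458, "z": 0, "wx": 0, "wy": 0, "wz": -0.0436, "gripper": 0},
    {"x": 0.012, "y": 0.458, "z": 0, "wx": 0, "wy": 0, "wz": -0.0436, "gripper": 0},
    {"x": 0.012, "y": 0.458, "z": 0, "wx": 0, "wy": 0, "wz": -0.0436, "gripper": 0},
    {"x": 0.012, "y": 0.458, "z": 0, "wx": 0, "wy": 0, "wz": -0.0436, "gripper": 0},
    {"x": 0.012, "y": 0.458, "z": 0, "wx": 0, "wy": 0, "wz": -0.0436, "gripper": 0},
    {"x": 0.012, "y": 0.458, "z": 0, "wx": 0, "wy": 0, "wz": -0.0436, "gripper": 0},
    {"x": 0.012, "y": 0.458, "z": 0, "wx": 0, "wy": 0, "wz": -0.0436, "gripper": 0},
    {"x": 0.012, "y": 0.458, "z": 0, "wx": 0, "wy": 0, "wz": -0.0436, "gripper": 0},
    {"x": 0.01, "y": 0.366, "z": 0, "wx": 0, "wy": 0, "wz": -0.035, "gripper": 0},
    {"x": 0.006, "y": 0.18, "z": 0, "wx": 0, "wy": 0, "wz": -0.0175, "gripper": 0},
    {"x": 0, "y": 0, "z": 0, "wx": 0, "wy": 0, "wz": 0, "gripper": 0},
  ],
)

```text
time_s: 9.2
position: [0.5505, -0.1091, 0.2211]
tool_rot: [[0.256, 0.967, 0.001], [0.967, -0.256, -0.0], [-0.0, 0.001, -1.0]]
ft_force: [0.3, 0.3, 0.2]
grip_width: -0.0
```

```bash
python3 st.py; python3 - <<'E'
from h import *
a=grab('top','t2')['color'][165:285,255:385]; b=grab('scene','s2')['color'][200:320,285:415]; grab('wrist','w2')
cv2.imwrite('pics/c3.png',cv2.resize(np.hstack([a,b]),None,fx=3,fy=3,interpolation=cv2.INTER_CUBIC))
E
```

```text
9.2 [ 0.55053344 -0.10914347  0.22114811] r 0.10574600293234489 th 255.00141157452487 yaw+180 255.1744177962713 [0.34822726 0.29007977 0.19996208] -98.47113955286169
```

View pics/c3.png

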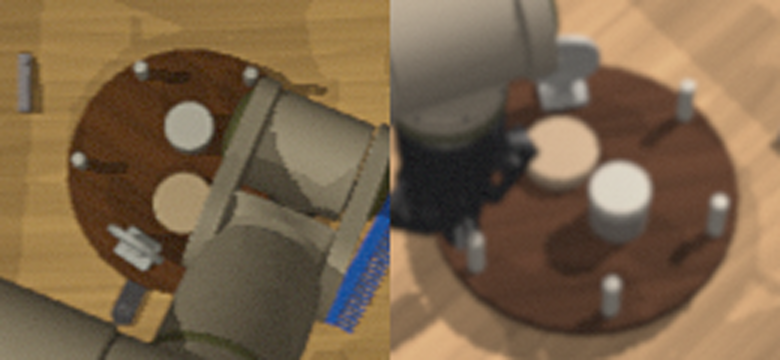

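```bash
cat > ph.py <<'E'
from h import *
from scipy.optimize import least_squares
def cen(im,guess,rad=4):
    C=im['color'].astype(float); g=C.min(2); u,v=np.round(guess).astype(int)
    ys,xs=np.mgrid[v-rad:v+rad+1,u-rad:u+rad+1]; w=g[v-rad:v+rad+1,u-rad:u+rad+1]
    w=np.clip(w-0.5*(w.max()+np.median(w)),0,None); return np.array([(w*xs).sum(),(w*ys).sum()])/w.sum()
def fit(f,guesses,offs,rel):
    """mirror angle from the post tops seen; offs = post angle minus mirror angle"""
    im=load(f); A=[]
    for g,o in zip(guesses,offs):
        p=atz(im,cen(im,np.array(g)),.069)[:2]; A.append(p)
    A=np.array(A); o=np.radians(offs)
    fun=lambda v:(np.c_[v[0]+.105*np.cos(v[2]+o),v[1]+.105*np.sin(v[2]+o)]-A).ravel()
    r=least_squares(fun,[.578,-.007,np.radians(rel)]); print(f,'centre',r.x[:2].round(4),'mirror deg',np.degrees(r.x[2]).round(2),'res mm',(r.fun*1e3).round(1)); return r.x
E
python3 - <<'E'
from ph import *
t=lambda l,s,o:[(o[0]+a/s-.4,o[1]+b/s-.4) for a,b in l]
fit('t0',t([(120,265),(217,406),(388,393),(461,237),(363,100)],4.6,(255,165)),[60,120,180,240,300],33)
fit('t2',t([(79,160),(141,70),(250,75)],3,(255,165)),[300,240,180],150)
fit('s2',t([(296,88),(329,201),(221,283),(87,240)],3,(285,200)),[240,180,120,60][::-1] if 0 else [300,240,180,120],150)
T=load('t2'); print('compact',atz(T,(255+184/3,165+203/3),.044),'jar',atz(T,(255+189/3,165+126/3),.074))
E
```

```text
t0 centre [ 0.5768 -0.0065] mirror deg 33.79 res mm [ 0.1  0.2 -0.1  0.1  0.  -0.1 -0.  -0.2 -0.1  0.1]
t2 centre [ 0.5769 -0.0067] mirror deg 145.39 res mm [-0.  -0.   0.1  0.2 -0.1 -0.2]
s2 centre [ 0.5783 -0.0064] mirror deg 145.68 res mm [ 0.1 -0.1  0.3  0.5  0.7  0.5 -1.1 -0.9]
compact [ 0.54310199 -0.0019552   0.044     ] jar [ 0.61222288 -0.00868518  0.074     ]
```

```bash
python3 - <<'E'
from ph import *
cw=fit('w1',[(346,138),(322,251),(402,317),(503,286),(541,180)],[60,120,180,240,300],33)
ct=np.array([.5768,-.0066])
for f,c,box in (('w1',cw[:2],(262,322,222,262)),('t0',ct,(285,307,255,280))):
    im=load(f); x0,x1,y0,y1=box; sub=im['color'].astype(int)[y0:y1,x0:x1]
    m=((sub.max(2)-sub.min(2)<28)&(sub.max(2)<110)).astype(np.uint8)
    n,l,st,_=cv2.connectedComponentsWithStats(m); v,u=np.nonzero(l==1+np.argmax(st[1:,4]))
    P=np.array([atz(im,(a+x0,b+y0),.008)[:2] for a,b in zip(u,v)]); d=P.mean(0)-c
    print(f,len(u),'tongue mean r',np.linalg.norm(d),'ang',np.degrees(np.arctan2(d[1],d[0])))
E
```

```text
w1 centre [ 0.5756 -0.0033] mirror deg 33.61 res mm [-0.2 -0.6  0.1 -0.3 -0.1  0.5 -0.2  0.4  0.3  0. ]
w1 668 tongue mean r 0.13843053539976719 ang 153.57547366608466
t0 95 tongue mean r 0.13875303683501422 ang 153.4278148504636
```

Tongue 153.5° (both views agree), mirror 145.4°, so about 8.1° more is needed. I'll push 7.5° slowly, then measure again.

>>> step_arm(
  increments=[
    {"x": 0.006, "y": 0.275, "z": 0, "wx": 0, "wy": 0, "wz": -0.0262, "gripper": 0},
    {"x": 0.006, "y": 0.275, "z": 0, "wx": 0, "wy": 0, "wz": -0.0262, "gripper": 0},
    {"x": 0.006, "y": 0.275, "z": 0, "wx": 0, "wy": 0, "wz": -0.0262, "gripper": 0},
    {"x": 0.006, "y": 0.275, "z": 0, "wx": 0, "wy": 0, "wz": -0.0262, "gripper": 0},
    {"x": 0.003, "y": 0.18, "z": 0, "wx": 0, "wy": 0, "wz": -0.0175, "gripper": 0},
    {"x": 0.001, "y": 0.09, "z": 0, "wx": 0, "wy": 0, "wz": -0.0087, "gripper": 0},
    {"x": 0, "y": 0, "z": 0, "wx": 0, "wy": 0, "wz": 0, "gripper": 0},
    {"x": 0, "y": 0, "z": 0, "wx": 0, "wy": 0, "wz": 0, "gripper": 0},
  ],
)

```text
time_s: 10.15
position: [0.5639, -0.1117, 0.2207]
tool_rot: [[0.127, 0.992, 0.0], [0.992, -0.127, -0.0], [-0.0, 0.0, -1.0]]
ft_force: [-0.2, 0.4, 1.0]
grip_width: 0.0001
```

```bash
python3 st.py; python3 - <<'E'
from ph import *
T=grab('top','t3');S=grab('scene','s3')
import math
for a in (150,153):
    pass
P=lambda o:[.577+.105*math.cos(math.radians(152.7+o)),-.0066+.105*math.sin(math.radians(152.7+o)),.069]
g=proj(T,[P(o) for o in(300,240,180)]); print(g.round(1)); fit('t3',g,[300,240,180],152)
g=proj(S,[P(o) for o in(300,240,180)]); fit('s3',g,[300,240,180],152)
E
```

```text
10.15 [ 0.56387307 -0.11173759  0.22069617] r 0.1056726938933995 th 262.37208189870364 yaw+180 262.72707309887534 [-0.24619681  0.42335881  1.0395971 ] -105.73044378048174
[[280.4 222.2]
 [297.  189.2]
 [333.9 186.7]]
t3 centre [ 0.5768 -0.0064] mirror deg 152.41 res mm [ 0.   0.1 -0.2  0.1  0.2 -0.2]
s3 centre [ 0.5777 -0.0063] mirror deg 152.58 res mm [ 0.2 -0.4 -0.   0.4 -0.2  0. ]
```

1.0° more is needed, then back off and rise.

>>> step_arm(
  increments=[
    {"x": 0.002, "y": 0.1, "z": 0, "wx": 0, "wy": 0, "wz": -0.009, "gripper": 0},
    {"x": 0.002, "y": 0.09, "z": 0, "wx": 0, "wy": 0, "wz": -0.0085, "gripper": 0},
    {"x": 0, "y": 0, "z": 0, "wx": 0, "wy": 0, "wz": 0, "gripper": 0},
    {"x": 0, "y": 0, "z": 0, "wx": 0, "wy": 0, "wz": 0, "gripper": 0},
  ],
)

```text
time_s: 10.65
position: [0.5657, -0.1119, 0.2207]
tool_rot: [[0.109, 0.994, 0.0], [0.994, -0.109, -0.0], [-0.0, 0.0, -1.0]]
ft_force: [0.4, 0.2, 0.6]
grip_width: 0.0001
```

```bash
python3 st.py; python3 - <<'E'
from ph import *
T=grab('top','t4');S=grab('scene','s4')
import math
P=lambda o:[.577+.105*math.cos(math.radians(153.4+o)),-.0066+.105*math.sin(math.radians(153.4+o)),.069]
g=proj(T,[P(o) for o in(300,240,180)]); fit('t4',g,[300,240,180],152)
g=proj(S,[P(o) for o in(300,240,180)]); fit('s4',g,[300,240,180],152)
E
```

```text
10.65 [ 0.56574718 -0.11192291  0.22072496] r 0.10562437135550937 th 263.39308984529237 yaw+180 263.73765071812466 [0.37973176 0.16780659 0.5869025 ] -106.68362395097705
t4 centre [ 0.577  -0.0067] mirror deg 153.66 res mm [ 0.2 -0.1 -0.1  0.1 -0.   0. ]
s4 centre [ 0.5779 -0.0065] mirror deg 153.6 res mm [ 0.3 -0.3 -0.1  0.2 -0.2  0.1]
```

Mirror 153.6° against the tongue's 153.5°. Backing off from the post, then rising and moving clear of the view.

>>> step_arm(
  increments=[
    {"x": 0, "y": -0.3, "z": 0, "wx": 0, "wy": 0, "wz": 0, "gripper": 0},
    {"x": 0, "y": -0.5, "z": 0, "wx": 0, "wy": 0, "wz": 0, "gripper": 0},
    {"x": 0, "y": -0.5, "z": 0, "wx": 0, "wy": 0, "wz": 0, "gripper": 0},
    {"x": 0, "y": 0, "z": -1, "wx": 0, "wy": 0, "wz": 0, "gripper": 0},
    {"x": 0, "y": 0, "z": -2, "wx": 0, "wy": 0, "wz": 0, "gripper": 0},
    {"x": 0, "y": 0, "z": -2.5, "wx": 0, "wy": 0, "wz": 0, "gripper": 0},
    {"x": 0, "y": 0, "z": -2.5, "wx": 0, "wy": 0, "wz": 0, "gripper": 0},
    {"x": 0, "y": 0, "z": -2.5, "wx": 0, "wy": 0, "wz": 0, "gripper": 0},
    {"x": 0, "y": 0, "z": -2.5, "wx": 0, "wy": 0, "wz": 0, "gripper": 0},
    {"x": 0, "y": 0, "z": -2.5, "wx": 0, "wy": 0, "wz": 0, "gripper": 0},
    {"x": -2.5, "y": 0, "z": 0, "wx": 0, "wy": 0, "wz": 0, "gripper": 0},
    {"x": -2.5, "y": 0, "z": 0, "wx": 0, "wy": 0, "wz": 0, "gripper": 0},
    {"x": -2.5, "y": 0, "z": 0, "wx": 0, "wy": 0, "wz": 0, "gripper": 0},
    {"x": -2.5, "y": 0, "z": 0, "wx": 0, "wy": 0, "wz": 0, "gripper": 0},
    {"x": -2.5, "y": 0, "z": 0, "wx": 0, "wy": 0, "wz": 0, "gripper": 0},
    {"x": -2.5, "y": 0, "z": 0, "wx": 0, "wy": 0, "wz": 0, "gripper": 0},
    {"x": -2.5, "y": 0, "z": 0, "wx": 0, "wy": 0, "wz": 0, "gripper": 0},
    {"x": -2.5, "y": 0, "z": 0, "wx": 0, "wy": 0, "wz": 0, "gripper": 0},
    {"x": 0, "y": 0, "z": 0, "wx": 0, "wy": 0, "wz": 0, "gripper": 0},
    {"x": 0, "y": 0, "z": 0, "wx": 0, "wy": 0, "wz": 0, "gripper": 0},
  ],
)

```text
time_s: 12.75
position: [0.5308, -0.3092, 0.3762]
tool_rot: [[0.11, 0.994, 0.0], [0.994, -0.11, 0.0], [0.0, 0.0, -1.0]]
ft_force: [0.9, -0.2, -0.5]
grip_width: 0.0002
```

```bash
python3 st.py; python3 - <<'E'
from ph import *
import math
T=grab('top','t5');S=grab('scene','s5')
P=lambda o:[.577+.105*math.cos(math.radians(153.5+o)),-.0066+.105*math.sin(math.radians(153.5+o)),.069]
for f,im in(('t5',T),('s5',S)): fit(f,proj(im,[P(o) for o in(300,240,180,120,60)]),[300,240,180,120,60],152)
cv2.imwrite('pics/c5.png',np.hstack([cv2.resize(x,(400,400),interpolation=cv2.INTER_CUBIC) for x in (T['color'][155:285,255:385],S['color'][185:315,285:415])]))
E
```

```text
12.75 [ 0.53075947 -0.30924064  0.37615757] r 0.30589480950657055 th 261.1349914488092 yaw+180 263.69542517240916 [ 0.89970549 -0.23875481 -0.53106055] -124.95414070249234
t5 centre [ 0.5768 -0.0065] mirror deg 153.47 res mm [ 0.1 -0.   0.   0.3 -0.4 -0.1  0.1 -0.2  0.1 -0. ]
s5 centre [ 0.5778 -0.0065] mirror deg 153.48 res mm [ 0.  -0.4  0.1  0.4 -0.4 -0.1 -0.2 -0.1  0.5  0.1]
```

View pics/c5.png

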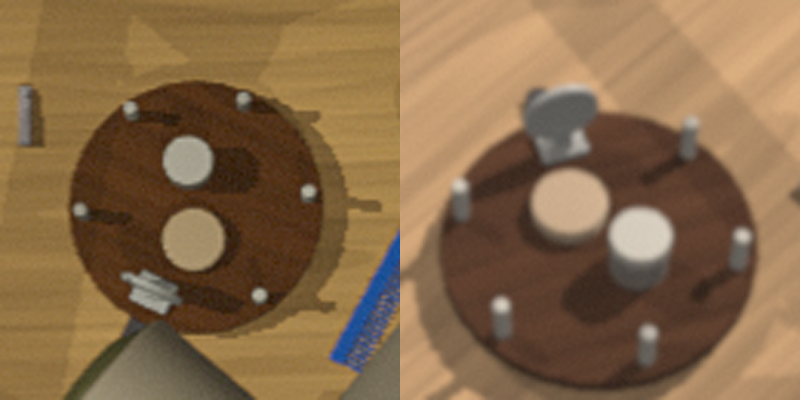

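Left crop (top view): the mirror at (152,290) stands right over the tongue at (135,325), and the jar and compact are on the disc. The clipper and comb look unmoved. Handing in.

```bash
python3 -c "
from rig import env
print(env.close_job())"
```

```text
the job is handed in; nothing more can be done
None
```

The carousel is turned so the mirror stands over the tongue, and the job is handed in. I turned the disc about 120° counter-clockwise by pushing post2 along the near side with the closed fingertips. Readings between moves showed under about 2 N sideways. I then backed off and raised the arm clear, finishing at about 12.8 s.

**Alignment:** with the arm clear, the mirror measures 153.47° in the top view and 153.48° in the scene view. The tongue measured 153.4° (top) and 153.6° (wrist) before the push, so the error is a few tenths of a degree at most.

**Other items:** in the last top and scene views, the jar and compact are on the disc and the clipper and comb look unmoved. I did not compare the lotion, perfume and tumbler against the first pictures; the arm went near none of them while low.

**What disagreed or failed:**
- My first two move calls were refused because every row needs all seven keys, so nothing moved.
- The disc centre found through the wrist camera differed by about 3 mm from the one found in the top view. I therefore measured each angle about the centre found in the same camera.

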